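Hold down the sunken reset key of the yellow gateway

ROBOT

A 6-joint arm with a two-finger parallel gripper is mounted at the origin on a cart in front of the work surface, level with it; the furniture and walls round the work are solid. World frame = base frame: x ahead of the robot, y to its left, z up, the work surface at z = 0. Lengths are in mm, angles in rad, forces in N, time in s.
With the tool pointing down it reaches from about 350 to 775 mm from the base axis. Payload 7.3 kg.
Tool frame: the origin (TCP) lies at the very end of the fingers, on their centre line; the grasp point (between the pads) lies 19 mm behind it; z points along the fingers, y is the line along which they close (so a half turn about z gives the same grasp; the last joint's range is limited). The gripper opens to 92 mm and grips with 3 to 60 N. Pads are 19 mm wide; open, the fingers measure 130 mm over their backs; the gripper's body (75 mm by 190 mm) begins 47 mm behind the grasp point.
Start: joints at [1.084, 0.342, 1.524, -0, 1.275, -0.146], TCP at [175.463, 494.831, 226.741] pointing down, gripper open.
Joint ranges: [-2.53, 2.53], [-0.77, 2.02], [0.04, 2.7], [-1, 4.14], [0.28, 2.66], [-3.11, 3.11]. Speed limits (rad/s): [2.57, 2.57, 3.14, 3.14, 3.14, 3.14].

INTERFACE

Orientations are given as [roll, pitch, yaw] about the fixed x, y, z axes, in that order (R = Rz(yaw) Ry(pitch) Rx(roll)).
In Python, from plant import bot gives the robot as it stands.
- The arm moves only by the tool send_rows, never from a script. Its argument "rows" is a list of rows, each an object of numbers: "x", "y", "z": the shift along the tool's x, y, z in units of 0.2 m (1.0 is 0.2 m); "ax", "ay", "az": the turn, a rotation vector about the tool's x, y, z in units of 60 degrees (1.0 is 60 degrees); "jaw": the opening, from -1 (shut) to 1 (fully open), so that 0 is half open. In form: [{"x": .., "y": .., "z": .., "ax": .., "ay": .., "az": .., "jaw": ..}, ...]. A call has exactly 10 rows; each row is the pose to reach, as a shift and turn from the pose commanded when the call began, along the tool's axes at that moment; what a row does not reach only later rows make up. A row lasts 1/8 s, in which the tool goes at most 62.5 mm and 10.7 degrees, less where a joint would pass 70% of its speed; a pose out of reach is approached as far as the arm can. A call with a number of a shift or a turn outside -1 to 1 is refused whole. A call with a gripper value outside its range is refused whole. The fingers move at their own pace and stop on an object; the grip force is fixed at half the most. Time passes only in rows, so rows that repeat a pose let the fingers close, or fill a call up. It gives the time, the measured TCP pose, the force, the opening and the grip force at its end, in the units of the state.
- bot.get_obs(): the state, without advancing time (a new reading comes with each control period).
- bot.capture(name): name is "scene" or "top" or "wrist"; returns (picture, depth): 400x640x3 uint8, red, green, blue; 400x640 float32, mm along the optical axis (not along the pixel's ray), 0 where there is no reading.
- bot.camera_model(name): a dict with "vertical_fov" (degrees; the focal length in pixels is half the picture's height over the tangent of half this angle, whatever the lens; pixels are square), "cx", "cy" (the principal point, pixels), "R" (3x3) and "t" (3): a world point X has camera coordinates R X + t; the wrist camera has in their place "T_tool_cam" (4x4, takes a point from camera to tool coordinates, whose origin is the TCP and whose axes are the flange's). Camera axes: x right, y down, z forward; pixel columns grow to the right and rows downward; lengths in mm; the calibration is good to about 2 mm. A picture is of the moment at which its call begins: read the wrist's pose just before it. camera_model takes no time and is no camera call.
- bot.close_job(): hands the job in; it is judged then, once.
The state is a dict: "time": time; "joint_positions": joint angles; "dq": joint speeds; "tau": joint torques, N m; "tool_pos": TCP position; "tcp_rot": TCP orientation; "contact_force": force on the tool from outside, world axes, zero at the start; "moment": the same for the moment, N m; "grip_width": finger opening in mm; "finger_force": force on a finger pad.
Only numpy, scipy, OpenCV 4.12 (cv2) and the standard library are available. Lean on these libraries where they do the work, as an engineer would, in place of code of your own. Each camera call takes 0.05 s, during which the arm holds its last target. There are 200 camera calls.

TASK

Factory-reset the yellow gateway: with a fingertip push its black sliding guard along until the reset well is completely uncovered, then reach into the well, press the sunken red key all the way down and keep it held; the program finishes while the finger is still holding the key down. Do not shove, tip or lift the gateway, leave the grey gateway with its guard and key alone, and leave the small things lying around where they are.

Things in the scene. Friction and masses are not known exactly. Their poses are not given: they have to be found in the camera images.
- yellow_gateway: Yellow desktop gateway standing loose on rubber feet, about 1.8 kg; case 90 (own x) by 160 (own y) mm, flat deck 45 mm above its underside. Origin: centre of its underside. Its well, with the key in it, lies 32 mm to -y of the origin; a black guard plate 60x60 mm covers it and slides to own +y between aluminium rails (inner faces 64 mm apart, tops 54 mm up). Its key is red.
- yellow_gateway_well (a point): centre of the mouth of the yellow gateway's well, level with the deck. The well is round, 48 mm wide and 27 mm deep; axes as the gateway's.
- yellow_gateway_key_top (a point): centre of the top face of the red key (round, 26 mm across) of the yellow gateway; it moves with the key: 14 mm below the deck when up, 20 mm when fully down.
- yellow_gateway_key (a joint): how far the red key is pressed in, m: 0 up, 0.006 fully down at a hard stop; a spring resists with 2 N at first and 5 N fully down, and lifts it again when released.
- yellow_gateway_ridge (a point): centre of the top of the push ridge on the yellow gateway's guard; it moves with the guard. Ridge: 40 mm (own x) by 8 mm (own y), 14 mm high; its top is 63 mm, the plate's upper face 49 mm above the gateway's underside. It stands 12 mm to +y of the plate's centre, so 38 mm of flat plate lies on its -y side. Axes as the gateway's.
- yellow_gateway_guard (a joint): how far the yellow gateway's guard has slid towards the gateway's own +y, m: 0 to 0.008 at the start (covering the well), 0.054 and more leaves the well completely clear, 0.064 at the end stop. About 1.2 N moves it and it stays where it is left.
- grey_gateway: Grey desktop gateway standing loose on rubber feet, about 1.8 kg; case 90 (own x) by 160 (own y) mm, flat deck 45 mm above its underside. Origin: centre of its underside. Its well, with the key in it, lies 32 mm to -y of the origin; a black guard plate 60x60 mm covers it and slides to own +y between aluminium rails (inner faces 64 mm apart, tops 54 mm up). Its key is blue.
- grey_gateway_well (a point): centre of the mouth of the grey gateway's well, level with the deck. The well is round, 48 mm wide and 27 mm deep; axes as the gateway's.
- grey_gateway_key_top (a point): centre of the top face of the blue key (round, 26 mm across) of the grey gateway; it moves with the key: 14 mm below the deck when up, 20 mm when fully down.
- grey_gateway_key (a joint): how far the blue key is pressed in, m: 0 up, 0.006 fully down at a hard stop; a spring resists with 2 N at first and 5 N fully down, and lifts it again when released.
- grey_gateway_ridge (a point): centre of the top of the push ridge on the grey gateway's guard; it moves with the guard. Ridge: 40 mm (own x) by 8 mm (own y), 14 mm high; its top is 63 mm, the plate's upper face 49 mm above the gateway's underside. It stands 12 mm to +y of the plate's centre, so 38 mm of flat plate lies on its -y side. Axes as the gateway's.
- grey_gateway_guard (a joint): how far the grey gateway's guard has slid towards the gateway's own +y, m: 0 to 0.008 at the start (covering the well), 0.054 and more leaves the well completely clear, 0.064 at the end stop. About 1.2 N moves it and it stays where it is left.
- solder_spool: white reel of solder wire standing upright, 54 mm across, 38 mm high; origin at the centre of its underside. Leave alone.
- flux_tin: round orange and white tin, 50 mm across, 18 mm high; origin at the centre of its underside. Leave alone.
- screwdriver: small screwdriver with an orange handle lying on the table, 146 mm long, 12 mm thick; origin at the middle, underside. Leave alone.
- toroid: small copper-wound ring coil, 24 mm across, 11 mm high; origin at the centre of its underside. Leave alone.
- tape_roll: roll of amber tape lying flat, 61 mm across, 12 mm high; origin at the centre of its underside. Leave alone.

How it is judged:
By the outcome, as a careful person would: the job done as asked, in the order asked, and still so for the second after the job is handed in, while the arm keeps its last pose, push and grip.
It also fails if it takes over 40 s, if anything falls off the work surface, if the arm or the gripper's body presses on something with over 40 N, if the wrist force passes 120 N, or if a joint passes its speed limit or range.

## Working session

There is one attempt and no reset: what is moved stays moved. The work goes in short steps, Python scripts to look and compute and a tool call to move; the robot and the scene stay as the last step left them, time stands still between calls to the robot, and variables do not carry over. Pictures are saved under pics/ and viewed, at most 10 in all, crops included, and the job is handed in when it is done.

Besides the shell and the picture viewer there is one more tool, called after "Request:" by a JSON object that holds its "api" and its "payload", one argument or row to a line. send_rows: Moves the arm, as the interface text tells. Its arguments: {"type":"object","properties":{"rows":{"type":"array","items":{"type":"object","properties":{"x":{"type":"number","minimum":-1,"maximum":1},"y":{"type":"number","minimum":-1,"maximum":1},"z":{"type":"number","minimum":-1,"maximum":1},"ax":{"type":"number","minimum":-1,"maximum":1},"ay":{"type":"number","minimum":-1,"maximum":1},"az":{"type":"number","minimum":-1,"maximum":1},"jaw":{"type":"number"}}}}},"required":["rows"]}

```bash
mkdir -p pics; cat > h.py <<'E'
import numpy as np,cv2
from plant import bot
from scipy.spatial.transform import Rotation as Ro
def cam(n,obs=None):
    m=bot.camera_model(n); f=200/np.tan(np.radians(m['vertical_fov']/2))
    if 'R' in m:
        R=np.array(m['R']);t=np.array(m['t']); return f,m['cx'],m['cy'],R.T,-R.T@t
    T=np.array(m['T_tool_cam']); Rt=Ro.from_euler('xyz',obs['tcp_rot']).as_matrix()
    return f,m['cx'],m['cy'],Rt@T[:3,:3],Rt@T[:3,3]+np.array(obs['tool_pos'])
def ray(c,uv,z):
    f,cx,cy,R,o=c; uv=np.atleast_2d(uv).astype(float)
    d=np.c_[(uv[:,0]-cx)/f,(uv[:,1]-cy)/f,np.ones(len(uv))]@R.T
    return o+d*((z-o[2])/d[:,2])[:,None]
def save(n,p): cv2.imwrite('pics/'+n+'.png',p[:,:,::-1])
E
python3 - <<'E'
from h import *
o=bot.get_obs();print(o)
a,da=bot.capture('top');b,db=bot.capture('scene')
np.savez('s.npz',a=a,da=da,b=b,db=db)
save('top',a);save('scene',b)
print(cam('top'),bot.camera_model('wrist'))
E
```

```text
{'time': 0.0, 'joint_positions': array([ 1.08402029e+00,  3.42693334e-01,  1.52505475e+00, -1.89986388e-05,
        1.27540550e+00, -1.46021993e-01]), 'dq': array([ 6.58019435e-04,  6.54173740e-04, -1.26649508e-03,  6.95195655e-04,
       -7.88716981e-05,  3.47304763e-04]), 'tau': array([ 8.71402572e-04, -4.31242096e+01, -2.44218671e+01,  7.17372377e-02,
        5.61437861e-02, -1.24230228e-04]), 'tool_pos': array([175.24677558, 494.43301411, 226.04705789]), 'tcp_rot': array([-3.14004569e+00, -2.09147138e-04,  2.80084399e+00]), 'contact_force': array([ 0.04656373, -0.42870958,  0.26249064]), 'moment': array([-0.00782506,  0.00011744, -0.00088495]), 'finger_force': 0.0, 'grip_width': 92.0113358149771}
(np.float64(478.15781669515246), 321.28754831216344, 213.09858150753172, array([[-0.00196893, -0.99756376,  0.06973288],
       [-0.99998953,  0.00167607, -0.004258  ],
       [ 0.00413075, -0.06974053, -0.99755661]]), array([ 459.60838548,   25.32074315, 1368.71970563])) {'vertical_fov': 67.32529051684926, 'cx': 322.8997801466763, 'cy': 204.94268366554425, 'T_tool_cam': array([[ 9.80658253e-05, -9.61683459e-01, -2.74162207e-01,
         7.42471514e+01],
       [ 9.99999629e-01, -1.40409999e-04,  8.50211141e-04,
        -2.03669586e-02],
       [-8.56129106e-04, -2.74162188e-01,  9.61683088e-01,
        -1.58224784e+02],
       [ 0.00000000e+00,  0.00000000e+00,  0.00000000e+00,
         1.00000000e+00]])}
```

View pics/top.png

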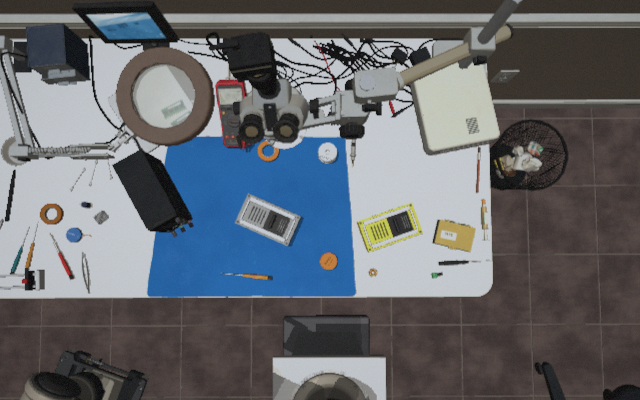

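View pics/scene.png

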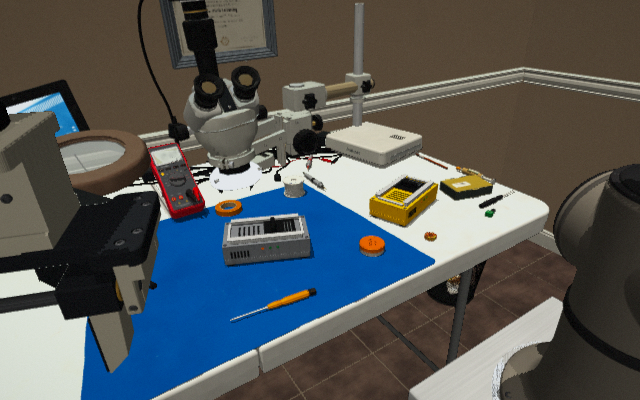

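The top view shows the yellow gateway at about (390,228) and the grey one at (268,220). The tape is at (268,150), spool (327,152), tin (329,261), screwdriver (250,276) and toroid (373,272). Next I'll measure the yellow case and zoom in.

```bash
python3 - <<'E'
from h import *
s=np.load('s.npz');a=s['a'];da=s['da'];c=cam('top')
hsv=cv2.cvtColor(a,cv2.COLOR_RGB2HSV)
m=cv2.inRange(hsv,(20,120,80),(35,255,255)); m[:, :345]=0;m[:,430:]=0;m[:195]=0;m[265:]=0
pts=np.argwhere(m>0)[:,::-1]
w=ray(c,pts,45)[:,:2].astype(np.float32)
r=cv2.minAreaRect(w);print(r);print(cv2.boxPoints(r)); print(ray(c,cv2.boxPoints(cv2.minAreaRect(pts.astype(np.float32))),45))
crop=cv2.resize(a[195:260,345:430],None,fx=8,fy=8,interpolation=cv2.INTER_CUBIC)
bcrop=cv2.resize(s['b'][165:240,355:450],None,fx=7,fy=7,interpolation=cv2.INTER_CUBIC)
save('ct',np.hstack([crop[:,:]])[:520]); save('cs',bcrop)
E
```

```text
((512.66552734375, -168.53347778320312), (87.74142456054688, 160.06619262695312), 19.149206161499023)
[[ 444.9691  -107.31969]
 [ 497.47546 -258.52902]
 [ 580.36194 -229.74727]
 [ 527.8556   -78.53793]]
[[ 527.51927902  -78.70411362   45.        ]
 [ 580.66885383 -230.30385823   45.        ]
 [ 497.42766379 -258.3194619    45.        ]
 [ 444.77574787 -107.27436651   45.        ]]
```

View pics/ct.png

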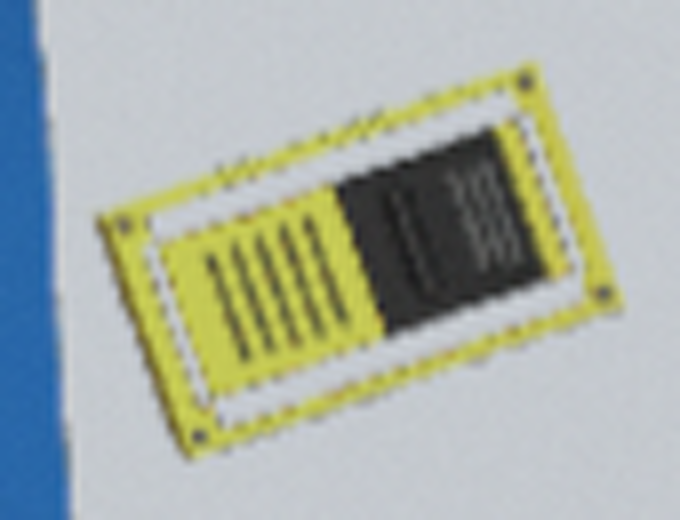

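View pics/cs.png

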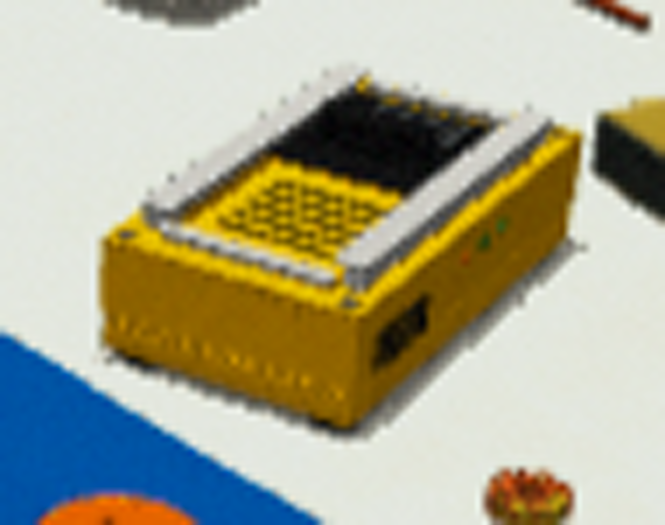

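The well end of the yellow gateway is its world −y end, so own +y points to (−0.33, 0.945) and yaw is about 19°. I'll straddle the case side with the jaws open, so the finger towards +x does the pushing and pressing.

Request:
{"api": "send_rows", "payload": {
  "rows": [
    {"x": -0.965, "y": -0.93, "az": 0.855, "jaw": 1},
    {"x": -0.965, "y": -0.93, "az": 0.855, "jaw": 1},
    {"x": -0.965, "y": -0.93, "az": 0.855, "jaw": 1},
    {"x": -0.965, "y": -0.93, "az": 0.855, "jaw": 1},
    {"x": -0.965, "y": -0.93, "az": 0.855, "jaw": 1},
    {"x": -0.965, "y": -0.93, "az": 0.855, "jaw": 1},
    {"x": -0.965, "y": -0.93, "az": 0.855, "jaw": 1},
    {"x": -0.965, "y": -0.93, "az": 0.855, "jaw": 1},
    {"x": -0.965, "y": -0.93, "az": 0.855, "jaw": 1},
    {"x": -0.965, "y": -0.93, "az": 0.855, "jaw": 1}
  ]
}}

```text
schema error: expected keys x, y, z, ax, ay, az, jaw
```

Request:
{"api": "send_rows", "payload": {
  "rows": [
    {"x": -0.965, "y": -0.93, "z": 0, "ax": 0, "ay": 0, "az": 0.855, "jaw": 1},
    {"x": -0.965, "y": -0.93, "z": 0, "ax": 0, "ay": 0, "az": 0.855, "jaw": 1},
    {"x": -0.965, "y": -0.93, "z": 0, "ax": 0, "ay": 0, "az": 0.855, "jaw": 1},
    {"x": -0.965, "y": -0.93, "z": 0, "ax": 0, "ay": 0, "az": 0.855, "jaw": 1},
    {"x": -0.965, "y": -0.93, "z": 0, "ax": 0, "ay": 0, "az": 0.855, "jaw": 1},
    {"x": -0.965, "y": -0.93, "z": 0, "ax": 0, "ay": 0, "az": 0.855, "jaw": 1},
    {"x": -0.965, "y": -0.93, "z": 0, "ax": 0, "ay": 0, "az": 0.855, "jaw": 1},
    {"x": -0.965, "y": -0.93, "z": 0, "ax": 0, "ay": 0, "az": 0.855, "jaw": 1},
    {"x": -0.965, "y": -0.93, "z": 0, "ax": 0, "ay": 0, "az": 0.855, "jaw": 1},
    {"x": -0.965, "y": -0.93, "z": 0, "ax": 0, "ay": 0, "az": 0.855, "jaw": 1}
  ]
}}

```text
time: 1.35
tool_pos: [294.9, 255.4, 226.7]
tcp_rot: [-3.142, -0.0, 1.907]
contact_force: [-0.2, 0.0, -0.4]
grip_width: 91.8
finger_force: 0.0
```

Request:
{"api": "send_rows", "payload": {
  "rows": [
    {"x": -1, "y": 0.2, "z": 0, "ax": 0, "ay": 0, "az": 0, "jaw": 1},
    {"x": -1, "y": 0.2, "z": 0, "ax": 0, "ay": 0, "az": 0, "jaw": 1},
    {"x": -1, "y": 0.2, "z": 0, "ax": 0, "ay": 0, "az": 0, "jaw": 1},
    {"x": -1, "y": 0.2, "z": 0, "ax": 0, "ay": 0, "az": 0, "jaw": 1},
    {"x": -1, "y": 0.2, "z": 0, "ax": 0, "ay": 0, "az": 0, "jaw": 1},
    {"x": -1, "y": 0.2, "z": 0, "ax": 0, "ay": 0, "az": 0, "jaw": 1},
    {"x": -1, "y": 0.2, "z": 0, "ax": 0, "ay": 0, "az": 0, "jaw": 1},
    {"x": -1, "y": 0.2, "z": 0, "ax": 0, "ay": 0, "az": 0, "jaw": 1},
    {"x": -1, "y": 0.2, "z": 0, "ax": 0, "ay": 0, "az": 0, "jaw": 1},
    {"x": -1, "y": 0.2, "z": 0, "ax": 0, "ay": 0, "az": 0, "jaw": 1}
  ]
}}

```text
time: 2.6
tool_pos: [398.6, 79.4, 226.7]
tcp_rot: [3.141, -0.0, 1.906]
contact_force: [0.1, -0.2, 0.3]
grip_width: 91.7
finger_force: 0.0
```

Request:
{"api": "send_rows", "payload": {
  "rows": [
    {"x": -1, "y": -0.1, "z": 0, "ax": 0, "ay": 0, "az": 0, "jaw": 1},
    {"x": -1, "y": -0.1, "z": 0, "ax": 0, "ay": 0, "az": 0, "jaw": 1},
    {"x": -1, "y": -0.1, "z": 0, "ax": 0, "ay": 0, "az": 0, "jaw": 1},
    {"x": -1, "y": -0.1, "z": 0, "ax": 0, "ay": 0, "az": 0, "jaw": 1},
    {"x": -1, "y": -0.1, "z": 0, "ax": 0, "ay": 0, "az": 0, "jaw": 1},
    {"x": -1, "y": -0.1, "z": 0, "ax": 0, "ay": 0, "az": 0, "jaw": 1},
    {"x": -1, "y": -0.1, "z": 0, "ax": 0, "ay": 0, "az": 0, "jaw": 1},
    {"x": -1, "y": -0.1, "z": 0, "ax": 0, "ay": 0, "az": 0, "jaw": 1},
    {"x": -1, "y": -0.1, "z": 0, "ax": 0, "ay": 0, "az": 0, "jaw": 1},
    {"x": -1, "y": -0.1, "z": 0, "ax": 0, "ay": 0, "az": 0, "jaw": 1}
  ]
}}

```text
time: 3.85
tool_pos: [445.5, -116.1, 226.8]
tcp_rot: [3.141, 0.0, 1.906]
contact_force: [-0.1, 0.0, 0.2]
grip_width: 91.7
finger_force: 0.0
```

```bash
python3 - <<'E'
from h import *
o=bot.get_obs();a,d=bot.capture('wrist');np.savez('w1.npz',a=a,d=d,p=o['tool_pos'],r=o['tcp_rot'])
print(o['tool_pos'],o['tcp_rot']);save('w1',a);c=cam('wrist',o)
hsv=cv2.cvtColor(a,cv2.COLOR_RGB2HSV)
m=cv2.inRange(hsv,(20,120,60),(35,255,255))
n,l,st,ce=cv2.connectedComponentsWithStats(m);print(st[st[:,4]>500])
E
```

```text
[ 445.46284557 -116.05844956  226.75932261] [3.14145553e+00 1.39736592e-05 1.90573124e+00]
[[     0      0    640    400 249865]
 [   324    175     78     97   1478]
 [   338    192     50     52   2202]
 [   275    308     73     26    668]
 [   481    322    125     11    672]]
```

View pics/w1.png

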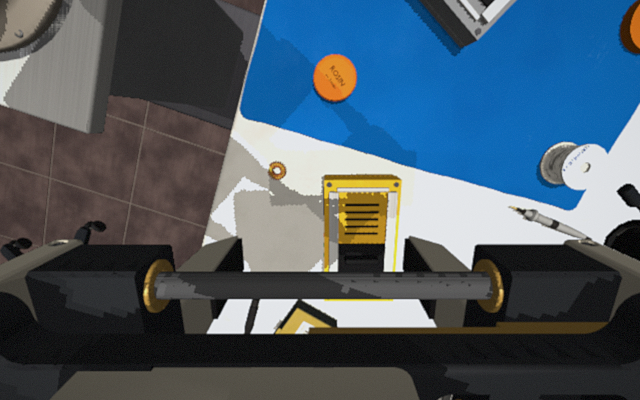

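The wrist view shows the yellow deck's +y end at row ~176, with sides at columns ~323 and ~402, between the fingers. I'll refine the edges at z=45 from it.

```bash
python3 - <<'E'
from h import *
s=np.load('w1.npz');a=s['a'];o=dict(tool_pos=s['p'],tcp_rot=s['r']);c=cam('wrist',o)
hsv=cv2.cvtColor(a,cv2.COLOR_RGB2HSV)
m=cv2.inRange(hsv,(20,110,60),(35,255,255)); m[:165]=0;m[245:]=0;m[:,:310]=0;m[:,410:]=0
yaw=np.radians(19.15);ux=np.array([np.cos(yaw),np.sin(yaw)]);uy=np.array([-ux[1],ux[0]])
O=np.array([512.7,-168.5])
for v in range(172,245,8):
    u=np.flatnonzero(m[v])
    if len(u):
        w=ray(c,[[u[0],v],[u[-1]+1,v]],45)[:,:2]-O; print(v,u[0],u[-1],(w@ux).round(1),(w@uy).round(1))
for u in (335,350,365,380,395):
    v=np.flatnonzero(m[:,u])[0]; print(u,v,(ray(c,[u,v],45)[0,:2]-O)@uy)
print('guard y front',[ (u,(ray(c,[u,v],49)[0,:2]-O)@uy) for u in (350,360,370) for v in [170+np.flatnonzero(a[200:270,u].max(1)<70)[0]+30]])
# same guard edge & ridge from top
t=np.load('s.npz');ct=cam('top')
g=t['a'].max(2)<75; p=np.argwhere(g[195:260,345:430])[:,::-1]+[345,195]
w=ray(ct,p,49)[:,:2]-O; k=(abs(w@ux)<26)&(abs(w@uy)<80)
q=w[k]@uy; print(np.histogram(q,np.arange(-80,80,4)))
E
```

```text
180 324 401 [-45.1  44.6] [78.8 78.9]
188 324 400 [-45.1  44.1] [69.4 69.5]
196 324 400 [-45.1  44.8] [59.9 59.9]
204 324 399 [-45.1  44.3] [50.2 50.2]
212 324 398 [-45.   43.9] [40.3 40.4]
220 325 398 [-43.8  44.6] [30.3 30.4]
228 325 397 [-43.8  44.1] [20.2 20.2]
236 325 397 [-43.8  44.8] [9.9 9.9]
244 324 396 [-45.   44.3] [-0.6 -0.6]
335 176 83.50518744164557
350 176 83.51558877672466
365 175 84.68423534218547
380 175 84.69469254131008
395 176 83.54679959577768
guard y front [(350, np.float64(51.31998408515538)), (360, np.float64(51.325788893867085)), (370, np.float64(51.33159413624534))]
(array([ 0,  0,  0,  0,  0, 15, 17, 22, 18, 15, 24, 26, 29, 27, 27, 28, 27,
       27, 28, 22,  0,  0,  0,  0,  0,  0,  0,  0,  0,  0,  0,  0,  0,  0,
        0,  0,  0,  0,  0]), array([-80, -76, -72, -68, -64, -60, -56, -52, -48, -44, -40, -36, -32,
       -28, -24, -20, -16, -12,  -8,  -4,   0,   4,   8,  12,  16,  20,
        24,  28,  32,  36,  40,  44,  48,  52,  56,  60,  64,  68,  72,
        76]))
```

Request:
{"api": "send_rows", "payload": {
  "rows": [
    {"x": -0.25, "y": -0.045, "z": 0, "ax": 0, "ay": 0, "az": 0, "jaw": 1},
    {"x": -0.5, "y": -0.045, "z": 0, "ax": 0, "ay": 0, "az": 0, "jaw": 1},
    {"x": -0.55, "y": -0.045, "z": 0.1, "ax": 0, "ay": 0, "az": 0, "jaw": 1},
    {"x": -0.55, "y": -0.045, "z": 0.3, "ax": 0, "ay": 0, "az": 0, "jaw": 1},
    {"x": -0.55, "y": -0.045, "z": 0.5, "ax": 0, "ay": 0, "az": 0, "jaw": 1},
    {"x": -0.55, "y": -0.045, "z": 0.65, "ax": 0, "ay": 0, "az": 0, "jaw": 1},
    {"x": -0.55, "y": -0.045, "z": 0.75, "ax": 0, "ay": 0, "az": 0, "jaw": 1},
    {"x": -0.55, "y": -0.045, "z": 0.75, "ax": 0, "ay": 0, "az": 0, "jaw": 1},
    {"x": -0.55, "y": -0.045, "z": 0.75, "ax": 0, "ay": 0, "az": 0, "jaw": 1},
    {"x": -0.55, "y": -0.045, "z": 0.75, "ax": 0, "ay": 0, "az": 0, "jaw": 1}
  ]
}}

```text
time: 5.15
tool_pos: [473.7, -223.4, 77.8]
tcp_rot: [3.14, 0.002, 1.905]
contact_force: [0.6, 0.1, 0.1]
grip_width: 91.7
finger_force: 0.0
```

```bash
python3 - <<'E'
from h import *
o=bot.get_obs();a,d=bot.capture('wrist');b,_=bot.capture('scene')
print(o['tool_pos'],o['tcp_rot']);save('w2',np.vstack([a[120:400,150:560],cv2.resize(b[130:250,330:505],(410,280))]))
E
```

```text
[ 473.69861979 -223.44626803   77.76549254] [3.14025882e+00 1.58232261e-03 1.90547682e+00]
```

View pics/w2.png

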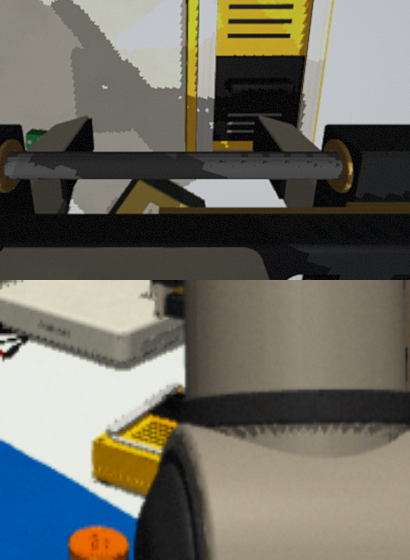

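```bash
python3 - <<'E'
from h import *
m=bot.camera_model('wrist');T=np.linalg.inv(np.array(m['T_tool_cam']));f=200/np.tan(np.radians(m['vertical_fov']/2))
def pr(P):
    q=T[:3,:3]@np.array(P)+T[:3,3];return (f*q[0]/q[2]+m['cx']-150).round(1),(f*q[1]/q[2]+m['cy']-120).round(1)
for P in [(9.5,46,0),(9.5,65,0),(-9.5,46,0),(9.5,46,-30),(9.5,-46,0),(9.5,-65,0)]: print(P,pr(P))
# ridge edge at crop row 80..92, col 260 at z=63 ; plate edges col 217,305 at z 49 row 100
o=bot.get_obs();c=cam('wrist',o);yaw=np.radians(19.15);ux=np.array([np.cos(yaw),np.sin(yaw)]);uy=np.array([-ux[1],ux[0]]);O=np.array([512.7,-168.5])
for uv,z in [((260,80),63),((260,92),63),((217,100),49),((305,100),49),((260,55),49)]:
    w=ray(c,np.array(uv)+[150,120],z)[0,:2]-O;print(uv,w@ux,w@uy)
w=np.array(o['tool_pos'][:2])-O;print('tcp own',w@ux,w@uy)
E
```

```text
(9.5, 46, 0) (np.float64(254.7), np.float64(118.2))
(9.5, 65, 0) (np.float64(288.2), np.float64(118.2))
(-9.5, 46, 0) (np.float64(252.2), np.float64(148.6))
(9.5, 46, -30) (np.float64(271.4), np.float64(142.5))
(9.5, -46, 0) (np.float64(92.0), np.float64(118.3))
(9.5, -65, 0) (np.float64(58.4), np.float64(118.3))
(260, 80) -3.393004934151142 -10.933161681089105
(260, 92) -2.792733137360608 -18.414434554588993
(217, 100) -26.2918952750864 -28.262985803456075
(305, 100) 31.486636815557638 -28.269047599484672
(260, 55) -0.4636087105778655 1.5910879213985156
tcp own -55.02087109633002 -38.93914641377848
```

Request:
{"api": "send_rows", "payload": {
  "rows": [
    {"x": 0, "y": 0, "z": 0.03, "ax": 0, "ay": 0, "az": 0, "jaw": 1},
    {"x": 0, "y": 0, "z": 0.06, "ax": 0, "ay": 0, "az": 0, "jaw": 1},
    {"x": 0, "y": 0, "z": 0.08, "ax": 0, "ay": 0, "az": 0, "jaw": 1},
    {"x": 0, "y": 0, "z": 0.1, "ax": 0, "ay": 0, "az": 0, "jaw": 1},
    {"x": 0, "y": 0, "z": 0.11, "ax": 0, "ay": 0, "az": 0, "jaw": 1},
    {"x": 0, "y": 0, "z": 0.11, "ax": 0, "ay": 0, "az": 0, "jaw": 1},
    {"x": 0.02, "y": 0, "z": 0.11, "ax": 0, "ay": 0, "az": 0, "jaw": 1},
    {"x": 0.03, "y": 0, "z": 0.11, "ax": 0, "ay": 0, "az": 0, "jaw": 1},
    {"x": 0.03, "y": 0, "z": 0.11, "ax": 0, "ay": 0, "az": 0, "jaw": 1},
    {"x": 0.03, "y": 0, "z": 0.11, "ax": 0, "ay": 0, "az": 0, "jaw": 1}
  ]
}}

```text
time: 6.5
tool_pos: [471.2, -217.4, 54.8]
tcp_rot: [3.141, 0.0, 1.906]
contact_force: [0.4, -0.0, -0.3]
grip_width: 91.7
finger_force: 0.0
```

Request:
{"api": "send_rows", "payload": {
  "rows": [
    {"x": 0.03, "y": 0, "z": 0, "ax": 0, "ay": 0, "az": 0, "jaw": 1},
    {"x": 0.06, "y": 0, "z": 0, "ax": 0, "ay": 0, "az": 0, "jaw": 1},
    {"x": 0.1, "y": 0, "z": 0, "ax": 0, "ay": 0, "az": 0, "jaw": 1},
    {"x": 0.14, "y": 0, "z": 0, "ax": 0, "ay": 0, "az": 0, "jaw": 1},
    {"x": 0.18, "y": 0, "z": 0, "ax": 0, "ay": 0, "az": 0, "jaw": 1},
    {"x": 0.22, "y": 0, "z": 0, "ax": 0, "ay": 0, "az": 0, "jaw": 1},
    {"x": 0.25, "y": 0, "z": 0, "ax": 0, "ay": 0, "az": 0, "jaw": 1},
    {"x": 0.275, "y": 0, "z": 0, "ax": 0, "ay": 0, "az": 0, "jaw": 1},
    {"x": 0.29, "y": 0, "z": 0, "ax": 0, "ay": 0, "az": 0, "jaw": 1},
    {"x": 0.29, "y": 0, "z": 0, "ax": 0, "ay": 0, "az": 0, "jaw": 1}
  ]
}}

```text
time: 7.75
tool_pos: [451.8, -162.3, 54.6]
tcp_rot: [-3.141, -0.001, 1.906]
contact_force: [0.2, 0.2, 0.6]
grip_width: 91.7
finger_force: 0.0
```

```bash
python3 - <<'E'
from h import *
o=bot.get_obs();a,d=bot.capture('wrist')
np.savez('w3.npz',a=a,p=o['tool_pos'],r=o['tcp_rot']);print(o['tool_pos'],o['contact_force']);save('w3',a)
E
```

```text
[ 451.75494143 -162.25887144   54.56776457] [0.21745218 0.20513718 0.6373929 ]
```

View pics/w3.png

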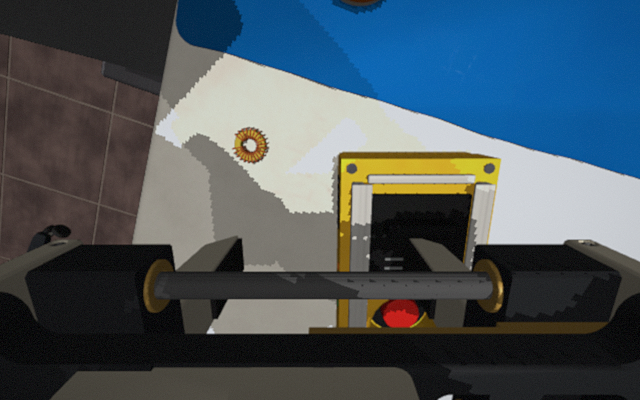

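The guard has slid: its +y edge is at row ~194, and the red key shows at about (401,313), partly hidden by the gripper. I'll measure the guard's travel and the key.

```bash
python3 - <<'E'
from h import *
s=np.load('w3.npz');a=s['a'];c=cam('wrist',dict(tool_pos=s['p'],tcp_rot=s['r']))
yaw=np.radians(19.15);ux=np.array([np.cos(yaw),np.sin(yaw)]);uy=np.array([-ux[1],ux[0]]);O=np.array([512.7,-168.5])
def own(uv,z): w=ray(c,uv,z)[0,:2]-O; return (w@ux).round(1),(w@uy).round(1)
for u in (390,410,430,450):
    col=a[150:240,u].max(1).astype(int); v=150+np.flatnonzero(col<70)[0]; print('guard',u,v,own((u,v),49))
hsv=cv2.cvtColor(a,cv2.COLOR_RGB2HSV)
ye=cv2.inRange(hsv,(20,110,120),(35,255,255))
for u in (380,440): print('deck end',own((u,130+np.flatnonzero(ye[130:200,u])[0]),45),130+np.flatnonzero(ye[130:200,u])[0])
for v in (200,230): 
    x=np.flatnonzero(ye[v]);x=x[(x>320)&(x<520)];print('sides',own((x[0],v),45),own((x[-1]+1,v),45))
r=((cv2.inRange(hsv,(0,150,90),(8,255,255))|cv2.inRange(hsv,(172,150,90),(180,255,255)))>0); r[:270]=0
p=np.argwhere(r)[:,::-1];print(len(p),p.min(0),p.max(0))
for v in range(p[:,1].min(),p[:,1].max()+1,4):
    x=p[p[:,1]==v][:,0];print(v,own((x.min(),v),31),own((x.max()+1,v),31))
w=s['p'][:2]-O;print('tcp',w@ux,w@uy)
E
```

```text
guard 390 194 (np.float64(-18.1), np.float64(59.8))
guard 410 194 (np.float64(-6.9), np.float64(59.8))
guard 430 194 (np.float64(4.3), np.float64(59.8))
guard 450 194 (np.float64(15.6), np.float64(59.8))
deck end (np.float64(-24.0), np.float64(79.4)) 158
deck end (np.float64(9.3), np.float64(79.4)) 158
sides (np.float64(-45.9), np.float64(55.2)) (np.float64(-40.1), np.float64(55.2))
sides (np.float64(-45.0), np.float64(36.8)) (np.float64(-39.7), np.float64(36.8))
825 [383 299] [418 327]
299 (np.float64(1.0), np.float64(-19.2)) (np.float64(1.7), np.float64(-19.2))
303 (np.float64(-9.9), np.float64(-22.4)) (np.float64(7.5), np.float64(-22.4))
307 (np.float64(-11.8), np.float64(-25.6)) (np.float64(9.8), np.float64(-25.6))
311 (np.float64(-13.0), np.float64(-28.8)) (np.float64(10.8), np.float64(-28.8))
315 (np.float64(-12.8), np.float64(-32.0)) (np.float64(11.8), np.float64(-32.0))
319 (np.float64(-12.6), np.float64(-35.3)) (np.float64(11.4), np.float64(-35.3))
323 (np.float64(-11.0), np.float64(-38.6)) (np.float64(8.8), np.float64(-38.6))
327 (np.float64(-7.3), np.float64(-41.9)) (np.float64(5.5), np.float64(-41.9))
tcp -55.52518714312025 25.88832638356097
```

Guard travel is about 60 mm, so the well is clear. The key centre is at own (−0.6, −32), as expected. Now I'll lift, go back 58 mm and descend to just inside the well.

Request:
{"api": "send_rows", "payload": {
  "rows": [
    {"x": -0.03, "y": 0, "z": -0.03, "ax": 0, "ay": 0, "az": 0, "jaw": 1},
    {"x": -0.12, "y": 0, "z": -0.08, "ax": 0, "ay": 0, "az": 0, "jaw": 1},
    {"x": -0.22, "y": 0, "z": -0.08, "ax": 0, "ay": 0, "az": 0, "jaw": 1},
    {"x": -0.29, "y": 0, "z": -0.08, "ax": 0, "ay": 0, "az": 0, "jaw": 1},
    {"x": -0.29, "y": 0, "z": -0.08, "ax": 0, "ay": 0, "az": 0, "jaw": 1},
    {"x": -0.29, "y": 0, "z": -0.03, "ax": 0, "ay": 0, "az": 0, "jaw": 1},
    {"x": -0.29, "y": 0, "z": 0.02, "ax": 0, "ay": 0, "az": 0, "jaw": 1},
    {"x": -0.29, "y": 0, "z": 0.06, "ax": 0, "ay": 0, "az": 0, "jaw": 1},
    {"x": -0.29, "y": 0, "z": 0.08, "ax": 0, "ay": 0, "az": 0, "jaw": 1},
    {"x": -0.29, "y": 0, "z": 0.08, "ax": 0, "ay": 0, "az": 0, "jaw": 1}
  ]
}}

```text
time: 9.05
tool_pos: [471.0, -217.2, 38.4]
tcp_rot: [-3.141, -0.001, 1.906]
contact_force: [-0.6, 0.0, -0.1]
grip_width: 91.5
finger_force: 0.0
```

Request:
{"api": "send_rows", "payload": {
  "rows": [
    {"x": 0, "y": 0, "z": 0.01, "ax": 0, "ay": 0, "az": 0, "jaw": 1},
    {"x": 0, "y": 0, "z": 0.02, "ax": 0, "ay": 0, "az": 0, "jaw": 1},
    {"x": 0, "y": 0, "z": 0.03, "ax": 0, "ay": 0, "az": 0, "jaw": 1},
    {"x": 0, "y": 0, "z": 0.04, "ax": 0, "ay": 0, "az": 0, "jaw": 1},
    {"x": 0, "y": 0, "z": 0.045, "ax": 0, "ay": 0, "az": 0, "jaw": 1},
    {"x": 0, "y": 0, "z": 0.05, "ax": 0, "ay": 0, "az": 0, "jaw": 1},
    {"x": 0, "y": 0, "z": 0.055, "ax": 0, "ay": 0, "az": 0, "jaw": 1},
    {"x": 0, "y": 0, "z": 0.06, "ax": 0, "ay": 0, "az": 0, "jaw": 1},
    {"x": 0, "y": 0, "z": 0.06, "ax": 0, "ay": 0, "az": 0, "jaw": 1},
    {"x": 0, "y": 0, "z": 0.06, "ax": 0, "ay": 0, "az": 0, "jaw": 1}
  ]
}}

```text
time: 10.3
tool_pos: [471.1, -217.4, 26.8]
tcp_rot: [3.141, 0.0, 1.905]
contact_force: [-1.2, 1.0, 3.2]
grip_width: 92.0
finger_force: 1.5
```

Request:
{"api": "send_rows", "payload": {
  "rows": [
    {"x": 0, "y": 0, "z": 0.003, "ax": 0, "ay": 0, "az": 0, "jaw": 1},
    {"x": 0, "y": 0, "z": 0.006, "ax": 0, "ay": 0, "az": 0, "jaw": 1},
    {"x": 0, "y": 0, "z": 0.009, "ax": 0, "ay": 0, "az": 0, "jaw": 1},
    {"x": 0, "y": 0, "z": 0.012, "ax": 0, "ay": 0, "az": 0, "jaw": 1},
    {"x": 0, "y": 0, "z": 0.015, "ax": 0, "ay": 0, "az": 0, "jaw": 1},
    {"x": 0, "y": 0, "z": 0.015, "ax": 0, "ay": 0, "az": 0, "jaw": 1},
    {"x": 0, "y": 0, "z": 0.015, "ax": 0, "ay": 0, "az": 0, "jaw": 1},
    {"x": 0, "y": 0, "z": 0.015, "ax": 0, "ay": 0, "az": 0, "jaw": 1},
    {"x": 0, "y": 0, "z": 0.015, "ax": 0, "ay": 0, "az": 0, "jaw": 1},
    {"x": 0, "y": 0, "z": 0.015, "ax": 0, "ay": 0, "az": 0, "jaw": 1}
  ]
}}

```text
time: 11.55
tool_pos: [471.1, -217.4, 23.7]
tcp_rot: [3.142, -0.0, 1.906]
contact_force: [-1.6, 0.3, 5.1]
grip_width: 92.1
finger_force: 2.3
```

Request:
{"api": "send_rows", "payload": {
  "rows": [
    {"x": 0, "y": 0, "z": 0.002, "ax": 0, "ay": 0, "az": 0, "jaw": 1},
    {"x": 0, "y": 0, "z": 0.004, "ax": 0, "ay": 0, "az": 0, "jaw": 1},
    {"x": 0, "y": 0, "z": 0.006, "ax": 0, "ay": 0, "az": 0, "jaw": 1},
    {"x": 0, "y": 0, "z": 0.008, "ax": 0, "ay": 0, "az": 0, "jaw": 1},
    {"x": 0, "y": 0, "z": 0.01, "ax": 0, "ay": 0, "az": 0, "jaw": 1},
    {"x": 0, "y": 0, "z": 0.01, "ax": 0, "ay": 0, "az": 0, "jaw": 1},
    {"x": 0, "y": 0, "z": 0.01, "ax": 0, "ay": 0, "az": 0, "jaw": 1},
    {"x": 0, "y": 0, "z": 0.01, "ax": 0, "ay": 0, "az": 0, "jaw": 1},
    {"x": 0, "y": 0, "z": 0.01, "ax": 0, "ay": 0, "az": 0, "jaw": 1},
    {"x": 0, "y": 0, "z": 0.01, "ax": 0, "ay": 0, "az": 0, "jaw": 1}
  ]
}}

```text
time: 12.8
tool_pos: [471.3, -217.5, 22.8]
tcp_rot: [3.141, 0.001, 1.906]
contact_force: [-5.2, 2.2, 15.7]
grip_width: 92.2
finger_force: 7.7
```

Contact force rose to 15.7 N, so the key is on its hard stop. One check that the gateway hasn't moved and the guard stayed put.

```bash
python3 - <<'E'
from h import *
o=bot.get_obs();a,d=bot.capture('wrist');c=cam('wrist',o);print(o['tool_pos'],o['contact_force'],np.abs(o['dq']).max());save('w4',a)
t=bot.capture('top')[0]; hsv=cv2.cvtColor(t,cv2.COLOR_RGB2HSV)
m=cv2.inRange(hsv,(20,120,80),(35,255,255)); m[:, :345]=0;m[:,430:]=0;m[:195]=0;m[265:]=0
print('yellow px visible',np.argwhere(m).min(0),np.argwhere(m).max(0))
s=np.load('s.npz')['a'];m=cv2.inRange(cv2.cvtColor(s,cv2.COLOR_RGB2HSV),(20,120,80),(35,255,255)); m[:, :345]=0;m[:,430:]=0;m[:195]=0;m[265:]=0
print('before',np.argwhere(m).min(0),np.argwhere(m).max(0))
E
```

```text
[ 471.26296889 -217.47572915   22.82513103] [-5.21666566  2.23827235 15.65552333] 0.0020386263416877224
yellow px visible [204 358] [251 409]
before [204 358] [251 421]
```

View pics/w4.png

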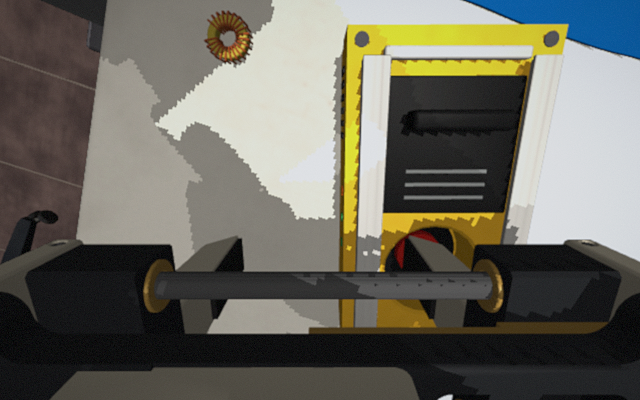

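The picture shows the finger in the well on the red key at about (420,255). The guard's lower edge is at row ~212, above the well mouth at row ~228, and the gateway hasn't moved.

```bash
python3 -c "
from plant import bot
print(bot.close_job())"
```

```text
the job is handed in; nothing more can be done
None
```

The job is handed in with the yellow gateway's guard slid about 60 mm clear of the well and the finger holding the red key on its hard stop at about 16 N; the gateway did not visibly move and no other item was touched.

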